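Take the little picture off its hook and rack it

TASK

Lift the little teal-edged picture up and off the hook of its display stand, carry it over, and lower it upright into the empty bay of the plywood picture rack until it stands on the bay's floor; let go only once it is down. Do not drop it or set it down on the way, and leave the other canvas, the vase, the ceramic tangerine and the brush jar as they are.

Things in the scene. Friction and masses are not known exactly. Their poses are not given: they have to be found in the camera images.
- picture: Picture to move: 130 wide (y) x 130 high x 32 mm thick (x), 0.2 kg, teal edges, painted front (-x). Origin: centre of its underside. Hollow back (+x) with a 10 mm thick wooden rail across its top; the rail's lower edge, 34 mm below the picture's top, rests on the hook. Pinch the top 34 mm from above across the thickness. Starts hanging upright and still, underside 90 mm above the table.
- stand: Dark steel display stand, fixed. Origin: on the table under its post (12 x 24 mm, top 186 mm high). Hook arm, 20 mm wide, runs from the post to the stand's -x; below it a rubber bumper, 110 mm high, steadies the picture's back. Picture and stand axes are parallel; picture centre 85 mm from the post along -x, 63 mm free between its back and the post. Base 180 x 150 x 12 mm.
- hook (a point): Top of the flat hook arm where the rail rests, 186 mm above the table; axes as the stand. At the arm's end, about 15 mm further to the stand's -x, a lip turns up 12 mm: raise the picture more than 12 mm (25 to 50 is good; at 65 its lower rail meets the arm), then take it at least 40 mm along the stand's -x to be clear.
- rack: Plywood rack, fixed, 112 (x) x 181 (y) x 68 mm high. Two bays side by side along x, each 44 mm wide (x) and 165 mm long (y); 8 mm walls, tops 68 mm above the table, end walls 40 mm. Origin: centre of its underside. The bay towards the rack's -x is empty, the other holds the small canvas.
- slot (a point): Centre of the floor of the empty bay, 8 mm above the table, axes parallel to the rack's: the picture's 32 mm thickness goes along x, its 130 mm width along y. It may face either way.
- small_canvas: Bystander: white canvas 100 wide x 85 high x 24 mm thick standing in the other bay of the rack, 52 mm from the empty bay's centre, its top 93 mm above the table. Origin: centre of its underside.
- vase: Bystander: white ceramic vase, 76 mm across, 115 mm high. Origin: centre of its underside.
- tangerine: Bystander: orange ceramic tangerine, 64 mm across, 53 mm high. Origin: centre of its underside.
- brush_jar: Bystander: green glass jar 72 mm across with brushes, 170 mm high in all. Origin: centre of its underside.
Mind the look-alikes: they are no part of the job. Of the things that look like the rack, take the one that is nearest to the robot's base at the start.

How it is judged (in metres and radians):
On the way, in this order (a step that is already met when the one before it is completed fails the run):
1. the picture is off the hook and carried clear of it, upright and above the table (horizontal distance between picture and hook above 0.05 m and height (world z) of picture above 0.05 m and angle between picture's own z axis and vertical below 0.5 rad and contact force between picture and stand below 0.05 N and contact force between picture and the fingers above 0.3 N), for 0.1 s.
2. the picture is lowered into the empty bay to within 15 mm of its floor, still held (x of picture in the frame of slot between -0.022 and 0.022 m and y of picture in the frame of slot between -0.03 and 0.03 m and z of picture in the frame of slot below 0.015 m and contact force between picture and the fingers above 0.3 N), for 0.1 s.
At the end, for the whole second after the job is handed in: Picture at rest in the empty bay, underside within 10 mm of its floor, centre within 22 mm (across) and 30 mm (along) of the bay's, right way up, within 0.35 rad of upright; small canvas, vase, tangerine and brush jar within 40 mm and 0.35 rad of upright (x of picture in the frame of slot between -0.022 and 0.022 m and y of picture in the frame of slot between -0.03 and 0.03 m and z of picture in the frame of slot below 0.01 m and angle between each of picture, small_canvas, vase, tangerine, brush_jar's own z axis and vertical below 0.35 rad and linear speed of picture below 0.02 m/s and angular speed of picture below 0.2 rad/s and distance of each of small_canvas, vase, tangerine, brush_jar from where it was at the start of the episode below 0.04 m); the robot touches nothing.
It fails at once if the picture is tipped over (more than 0.9 rad from upright) (angle between picture's own z axis and vertical above 0.9 rad).
It fails at once if the picture is dropped or set on the table or on the stand's base (height (world z) of picture below 0.005 m or (height (world z) of picture below 0.03 m and horizontal distance between picture and hook below 0.1 m)).
It fails at once if the small canvas, vase, tangerine or brush jar is shoved more than 40 mm or knocked over (distance of any of small_canvas, vase, tangerine, brush_jar from where it was at the start of the episode above 0.04 m or angle between any of small_canvas, vase, tangerine, brush_jar's own z axis and vertical above 0.6 rad).
It also fails if it takes over 45 s, if anything falls off the work surface, if the arm or the gripper's body presses on something with over 40 N, if the wrist force passes 120 N, or if a joint passes its speed limit or range.

ROBOT

A 6-joint arm with a two-finger parallel gripper is mounted at the origin on the work surface. World frame = base frame: x ahead of the robot, y to its left, z up, the work surface at z = 0. Lengths are in mm, angles in rad, forces in N, time in s.
With the tool pointing down it reaches from about 275 to 750 mm from the base axis. Payload 10.2 kg.
Tool frame: the origin (TCP) lies between the finger pads; the fingertips stand 8 mm ahead of it and the grasp point (between the pads) lies 11 mm behind it; z points along the fingers, y is the line along which they close (so a half turn about z gives the same grasp; the last joint's range is limited). The gripper opens to 85 mm and grips with 20 to 120 N. Pads are 22 mm wide; open, the fingers measure 114 mm over their backs; the gripper's body (76 mm by 85 mm) begins 54 mm behind the grasp point. The pads swing forward as they close: fully open they stand 13 mm farther back than shut.
Start: joints at [-1.38, 0.313, 1.498, -0, 1.331, -0.223], TCP at [211.086, -480.701, 239.294] pointing down, gripper open.
Joint ranges: [-2.94, 2.94], [-0.97, 2.17], [0.19, 2.56], [-1.23, 4.37], [0.02, 3.11], [-2.88, 2.88]. Speed limits (rad/s): [2.39, 2.39, 3.01, 3.14, 3.14, 3.14].

INTERFACE

Orientations are given as a unit quaternion [w, x, y, z].
In Python, from rig import * gives the robot as it stands.
- The arm moves only by the shell command python3 -m handwheel 'ROWS' [FORCE]. ROWS is JSON, a list that holds one entry, the list of rows, each a list of 7 numbers: the shift along the world's x, y, z in mm, then the turn, a rotation vector about the world's x, y, z in degrees, then the opening, from -1 (shut) to 1 (fully open). A call has 1 to 8 rows; each row shifts and turns the commanded pose from where the row before left it; what a row does not reach is not made up. A row lasts 1/8 s, in which the tool goes at most 62.5 mm and 10.7 degrees, less where a joint would pass 70% of its speed; a pose out of reach is approached as far as the arm can. A call is refused whole if a number of a shift passes 62.5 or a number of a turn 10.7, either way. A call with a gripper value outside its range is refused whole. The fingers move at their own pace and stop on an object; FORCE is the grip in N (left out, the last holds). Time passes only in rows, so rows that do not move let the fingers close. It gives the time, the measured TCP pose, the force, the opening and the grip force at its end, in the units of the state.
- sense(): the state, without advancing time (a new reading comes with each control period).
- capture(name): name is "scene" or "side" or "wrist"; returns a dict with "image" (420x560x3 uint8, red, green, blue), "fx", "fy", "cx", "cy" (pixels), "rvec" (rotation vector, rad) and "tvec" (3), from world to camera coordinates, as OpenCV has them; the wrist camera has in their place "hand_eye" (4x4, takes a point from camera to tool coordinates, whose origin is the TCP and whose axes are the flange's). Camera axes: x right, y down, z forward; pixel columns grow to the right and rows downward; lengths in mm; the calibration is good to about 2 mm. A picture is of the moment at which its call begins: read the wrist's pose just before it. There is no depth.
- finish_job(): hands the job in; it is judged then, once.
The state is a dict: "time_s": time; "joints": joint angles; "dq": joint speeds; "tau": joint torques, N m; "eef_pos": TCP position; "ee_rot": TCP orientation; "force": force on the tool from outside, world axes, zero at the start; "wrist_torque": the same for the moment, N m; "grip_width": opening from 0.0 (shut) to 1.0 (fully open); "grip_force": force on a finger pad.
Only numpy, scipy, OpenCV 4.12 (cv2) and the standard library are available. Lean on these libraries where they do the work, as an engineer would, in place of code of your own. Each camera call takes 0.05 s, during which the arm holds its last target. There are 200 camera calls.

## Working session

There is one attempt and no reset: what is moved stays moved. The work goes in short steps, Python scripts to look and compute and a shell command to move; the robot and the scene stay as the last step left them, time stands still between calls to the robot, and variables do not carry over. Pictures are saved under pics/ and viewed, at most 10 in all, crops included, and the job is handed in when it is done.

```bash
ls; mkdir -p pics
python3 - <<'E'
from rig import *
import cv2,json
s=sense();print({k:s[k] for k in('time_s','eef_pos','ee_rot','grip_width','force')})
for n in("scene","side"):
    c=capture(n);cv2.imwrite(f"pics/{n}0.png",c["image"][:,:,::-1])
    print(n,{k:c[k] for k in c if k!="image"})
E
```

```text
pics
{'time_s': 0.0, 'eef_pos': array([ 211.05262546, -480.42721226,  238.7261031 ]), 'ee_rot': array([-6.72262154e-04,  9.78665649e-01,  2.05458256e-01,  7.24300040e-06]), 'grip_width': 0.9977644513754959, 'force': array([ 0.77793088, -0.87882051,  0.10150917])}
scene {'fx': 533.4693237098459, 'fy': 533.4693237098459, 'cx': 279.8634183229274, 'cy': 208.3233189828515, 'rvec': array([ 1.19549324,  2.4757761 , -0.79515268]), 'tvec': array([ 401.09662884, -286.39249526, 2044.3632578 ])}
side {'fx': 446.4051917697349, 'fy': 446.4051917697349, 'cx': 272.8943912905734, 'cy': 204.73937658353674, 'rvec': array([ 0.89385469, -2.453561  ,  1.12708626]), 'tvec': array([ 421.11836151,  347.61998185, 1420.21456629])}
```

View pics/scene0.png

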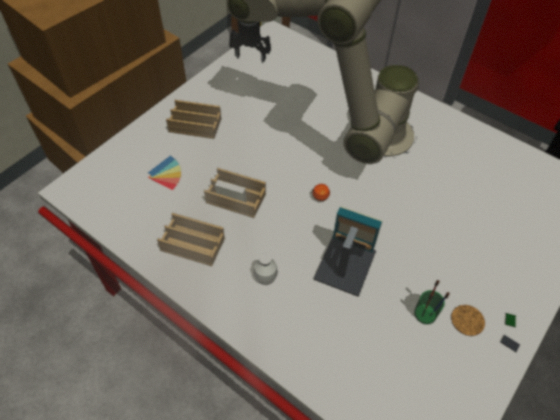

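View pics/side0.png

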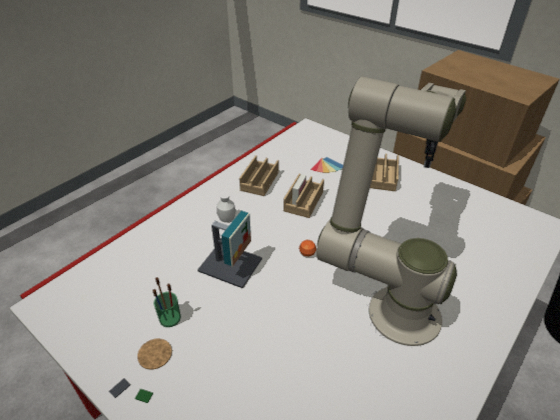

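The scene view shows racks at about (194,118), (235,190) and (192,238). The middle one holds the white canvas. The stand is at (350,255), with the teal picture at (357,228). The side view shows the canvas rack at (304,195) and the picture at (237,238). I'll zoom in to measure.

```bash
cat > h.py <<'E'
import numpy as np,cv2
def K(c): return np.array([[c["fx"],0,c["cx"]],[0,c["fy"],c["cy"]],[0,0,1]])
def ray(c,u,v):
    R=cv2.Rodrigues(c["rvec"])[0]; d=R.T@np.linalg.inv(K(c))@[u,v,1]; return -R.T@c["tvec"],d
def atz(c,u,v,z):
    o,d=ray(c,u,v); return o+d*(z-o[2])/d[2]
def proj(c,P): return cv2.projectPoints(np.array(P,float),c["rvec"],c["tvec"],K(c),None)[0][:,0]
E
python3 - <<'E'
from rig import *
from h import *
a=capture("scene");b=capture("side")
for n,u,v in(("r1",194,118),("r2",235,190),("r3",192,238)):
    p=atz(a,u,v,40);print(n,p,np.hypot(p[0],p[1]))
for n,c,u,v in (("pic",a,357,220),("base",a,345,268),("tang",a,321,192),("vase",a,264,268),("jar",a,428,307)):print(n,atz(c,u,v,{"pic":220,"base":12}.get(n,26)))
def crop(c,x,y,w,h): return cv2.resize(c["image"][y:y+h,x:x+w,::-1],(400,300),interpolation=cv2.INTER_CUBIC)
m=np.vstack([np.hstack([crop(a,196,160,80,60),crop(a,305,200,120,90)+0]),np.hstack([crop(b,270,165,80,60),crop(b,190,200,120,90)])])
cv2.imwrite("pics/m.png",m)
E
```

```text
r1 [ 422.87870486 -593.22698109   40.        ] 728.5222372196748
r2 [ 586.81786843 -244.25518106   40.        ] 635.6223754613131
r3 [ 819.88879608 -223.56029151   40.        ] 849.8216529804357
pic [548.82943563 201.95007556 220.        ]
base [589.57195428 215.43484274  12.        ]
tang [400.06601174 -14.91720111  26.        ]
vase [754.99937686  20.95887511  26.        ]
jar [552.68162914 487.41536262  26.        ]
```

View pics/m.png

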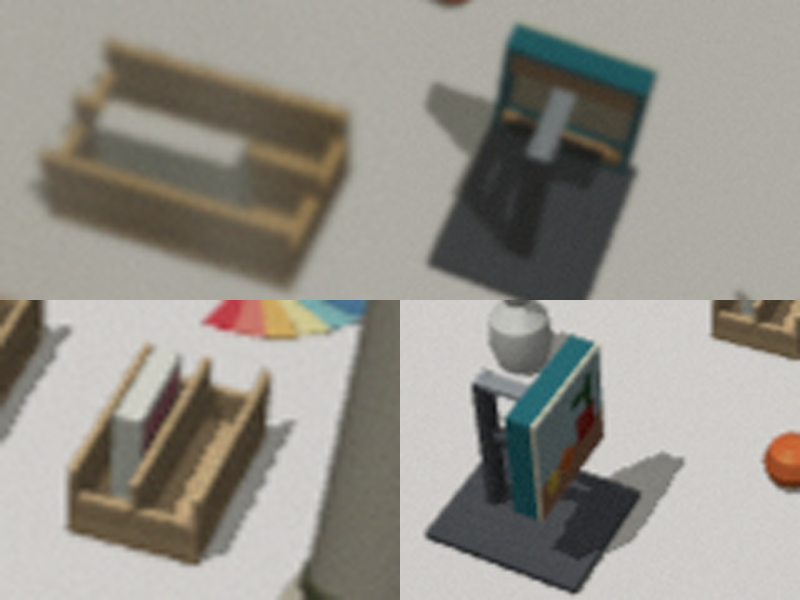

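```bash
cat > fit.py <<'E'
from rig import *
from h import *
from scipy.optimize import least_squares
a=capture("scene");b=capture("side")
def fit(name,z,S,T,x0):
    def res(p,full=0):
        R=cv2.Rodrigues(np.array([0,0,p[2]]))[0];r=[]
        for c,L,s,ox,oy in((a,*S),(b,*T)):
            P=[R@np.array(l[0],float)+[p[0],p[1],z] for l in L]
            r.append(proj(c,P)-[(l[1][0]/s+ox-.5+.5/s,l[1][1]/s+oy-.5+.5/s) for l in L])
        return r if full else np.vstack(r).ravel()
    f=least_squares(res,x0,loss="soft_l1",x_scale=[100,100,1]);print(name,f.x,np.degrees(f.x[2]))
    for r in res(f.x,1):print(r.round(1).tolist())
w,l=56,90.5
fit("rack",0,([((-w,-l,68),(110,40)),((-w,l,68),(350,108)),((w,-l,68),(42,157)),((w,l,68),(297,240)),((w,l,0),(290,287)),((w,-l,0),(48,208))],5,196,160),
 ([((w,l,0),(68,230)),((-w,l,0),(200,262)),((w,l,68),(70,168)),((-w,-l,68),(270,72)),((w,-l,68),(147,47))],5,270,165),[587,-244,0])
fit("pic",90,([((-16,-65,130),(116,25)),((-16,65,130),(256,70)),((16,-65,130),(108,53)),((16,65,130),(250,97)),((16,65,0),(232,167))],10/3,305,200),
 ([((16,65,130),(108,112)),((16,-65,130),(172,37)),((-16,-65,130),(200,46)),((-16,65,130),(137,125)),((16,65,0),(113,208)),((-16,65,0),(141,220)),((-16,-65,0),(203,140))],10/3,190,200),[530,200,0])
E
python3 fit.py
```

```text
rack [ 5.88572098e+02 -2.40129119e+02  3.15548105e-01] 18.07957462314305
[[-0.3, -0.9], [0.5, -0.1], [-0.4, -0.4], [-1.1, -1.6], [0.8, 0.8], [0.5, 1.5]]
[[-0.1, 0.4], [-0.2, 0.8], [-0.4, -0.2], [0.5, -0.5], [-0.3, -1.4]]
pic [5.35738049e+02 2.01652637e+02 2.72242377e-01] 15.598339192515132
[[0.5, -1.3], [1.2, -0.5], [-0.7, -1.5], [-0.2, -0.2], [-1.7, 2.5]]
[[-1.2, 1.5], [-0.8, -1.1], [-0.6, -1.2], [-0.8, 0.6], [0.7, 1.0], [0.8, 0.4], [0.2, -1.3]]
```

```bash
python3 -m handwheel '[[[30,20,40,0,0,9.5,1],[35,30,35,0,0,9.5,1],[35,30,35,0,0,9.5,1],[35,30,10,0,0,9.5,1],[35,30,0,0,0,9.5,1],[35,30,0,0,0,9.5,1],[35,30,0,0,0,9.5,1],[35,30,0,0,0,9.5,1]]]' 60
python3 -m handwheel '[[[20,20,0,0,0,8,1],[0,0,0,0,0,0,1],[0,0,0,0,0,0,1]]]'
python3 - <<'E'
from rig import *
from h import *
s=sense();c=capture("wrist");print(s['time_s'],s['eef_pos'],s['ee_rot'],s['joints'])
print({k:c[k] for k in c if k!="image"})
cv2.imwrite("pics/w1.png",c["image"][:,:,::-1])
E
```

```text
time_s: 1.3
eef_pos: [487.1, -249.5, 359.3]
ee_rot: [0.0, 0.643, 0.766, -0.0]
force: [0.2, 0.3, -0.4]
grip_width: 1.0
grip_force: 0.0
time_s: 1.68
eef_pos: [505.6, -231.2, 359.2]
ee_rot: [-0.0, 0.591, 0.807, -0.0]
force: [0.4, -0.6, -1.2]
grip_width: 1.001
grip_force: 0.0
1.675 [ 505.64169457 -231.23403281  359.22801089] [-9.24352680e-05  5.90789540e-01  8.06825686e-01 -1.53932871e-04] [-6.39500542e-01  3.35408065e-01  1.16066116e+00 -3.10106597e-04
  1.64570600e+00 -9.46245893e-01]
{'fx': 295.3781182784331, 'fy': 295.3781182784331, 'cx': 273.5701496070178, 'cy': 208.4180331537784, 'hand_eye': array([[ 4.48078010e-04, -9.48510737e-01, -3.16744662e-01,
         8.19026323e+01],
       [ 9.99999002e-01,  5.29118098e-07,  1.41304887e-03,
         7.32285080e-01],
       [-1.34012443e-03, -3.16744979e-01,  9.48509790e-01,
        -1.34713773e+02],
       [ 0.00000000e+00,  0.00000000e+00,  0.00000000e+00,
         1.00000000e+00]])}
```

View pics/w1.png

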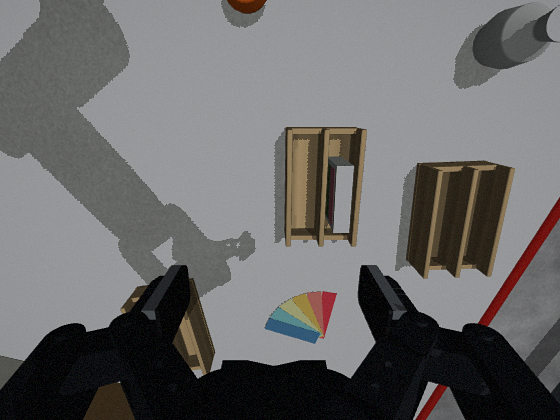

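The wrist view shows the canvas rack spanning (286,128) to (360,246), with the empty bay on its left (towards −x). I'll zoom in for the corners.

```bash
cat >> h.py <<'E'
from scipy.spatial.transform import Rotation
def wcam(s,c):
    T=np.eye(4);q=s["ee_rot"];T[:3,:3]=Rotation.from_quat([q[1],q[2],q[3],q[0]]).as_matrix();T[:3,3]=s["eef_pos"]
    M=np.linalg.inv(T@c["hand_eye"]);d=dict(c);d["rvec"]=cv2.Rodrigues(M[:3,:3])[0].ravel();d["tvec"]=M[:3,3];return d
E
python3 - <<'E'
from rig import *
from h import *
s=sense();c=wcam(s,capture("wrist"))
im=c["image"][:,:,::-1].copy()
cv2.imwrite("pics/w1c.png",cv2.resize(im[118:258,260:390],(520,560),interpolation=cv2.INTER_CUBIC))
import pickle;pickle.dump(c,open("w1.pkl","wb"))
E
```

```text
(no output)
```

View pics/w1c.png

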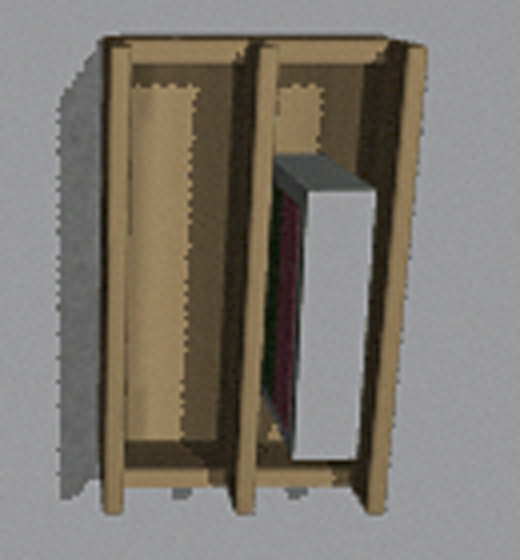

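Run:
```python
from h import *
import pickle
from scipy.optimize import least_squares
c=pickle.load(open("w1.pkl","rb"))
L=90.5
pts=[((-56,L),(109,43)),((-48,L),(131,43)),((-56,-L),(104,514)),((-48,-L),(124,514)),((-4,L),(257,42)),((4,L),(278,42)),((-4,-L),(234,514)),((4,-L),(255,514)),((48,L),(406,44)),((56,L),(428,44)),((48,-L),(365,514)),((56,-L),(385,514))]
W=np.array([atz(c,260+u/4-.375,118+v/4-.375,68)[:2] for _,(u,v) in pts]);P=np.array([p for p,_ in pts],float)
def f(x):
    C,S=np.cos(x[2]),np.sin(x[2]);return (P@np.array([[C,S],[-S,C]])+x[:2]-W).ravel()
r=least_squares(f,[588,-240,.31]);x=r.x;print(x,np.degrees(x[2]));print(r.fun.reshape(-1,2).round(1).tolist())
print("slot",x[0]-26*np.cos(x[2]),x[1]-26*np.sin(x[2]))
```

```text
[ 5.87798624e+02 -2.40119798e+02  3.10627179e-01] 17.797626339779573
[[-0.3, -0.2], [-0.0, -0.1], [-0.2, -0.4], [-0.2, -0.3], [0.1, -0.3], [0.8, -0.0], [0.1, -0.1], [-0.2, -0.1], [-0.2, 0.6], [0.1, 0.7], [-0.0, 0.1], [0.0, 0.2]]
slot 563.0429307951096 -248.0668499629347
```

```bash
python3 -m handwheel '[[[0,45,0,0,0,-2,1],[0,50,0,0,0,0,1],[0,55,0,0,0,0,1],[0,55,0,0,0,0,1],[10,55,0,0,0,0,1],[15,55,0,0,0,0,1],[15,45,0,0,0,0,1],[0,0,0,0,0,0,1]]]'
python3 - <<'E'
from rig import *
from h import *
import pickle
s=sense();print(s['time_s'],s['eef_pos'],s['ee_rot']);c=wcam(s,capture("wrist"));pickle.dump(c,open("w2.pkl","wb"))
cv2.imwrite("pics/w2.png",c["image"][:,:,::-1])
R=cv2.Rodrigues(np.array([0,0,.272]))[0]
print(proj(c,[R@np.array([x,y,130.])+[536,202,90] for x in(-16,16) for y in (-65,65)]))
E
```

```text
time_s: 2.78
eef_pos: [546.3, 130.9, 358.8]
ee_rot: [-0.0, 0.603, 0.798, -0.0]
force: [-0.9, -0.8, -0.1]
grip_width: 0.999
grip_force: 0.0
2.775 [546.30788032 130.90043172 358.81908292] [-2.85808643e-04  6.03169465e-01  7.97613007e-01 -7.76476228e-05]
[[265.38229761 192.95865783]
 [264.67504893  39.99355245]
 [298.72597958 193.08953747]
 [303.67697653  40.19078455]]
```

View pics/w2.png

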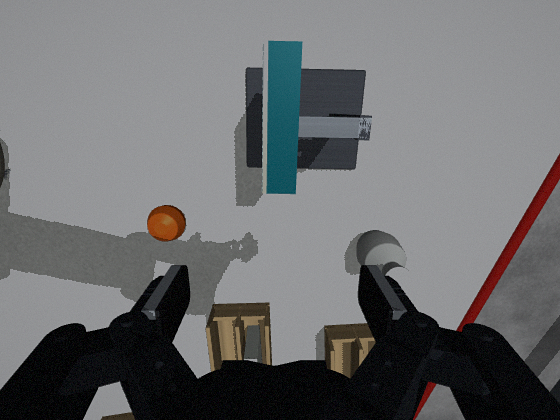

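The teal top edge runs from (268,41)–(302,41) down to (268,193)–(296,193), close to the prediction. I'll get the offset from colour segmentation.

Run:
```python
from h import *
import pickle
c=pickle.load(open("w2.pkl","rb"));im=c["image"].astype(int)
for v in(50,80,110,160,185):print(v,im[v,258:308].sum(1).tolist()[0:14],im[v,292:308,0].tolist())
t=(im[:,:,2]-im[:,:,0]>40)&(im[:,:,1]>80);t[230:]=0
L=[];Rr=[]
for v in range(48,188,4):
    u=np.where(t[v,250:320])[0]+250;L.append(atz(c,u.min()-.5,v,220)[:2]);Rr.append(atz(c,u.max()+.5,v,220)[:2])
L=np.array(L);Rr=np.array(Rr)
for n,A in(("L",L),("R",Rr)):
    p=np.polyfit(A[:,1],A[:,0],1);print(n,A.mean(0),np.degrees(np.arctan(-p[0])))
rows=np.where(t[:,270:295].sum(1)>12)[0];print(rows.min(),rows.max(),atz(c,284,rows.min()-.5,220),atz(c,282,rows.max()+.5,220))
n=np.array([np.cos(.27),np.sin(.27)]);print("thick",(Rr.mean(0)-L.mean(0))@n)
```

```text
50 [452, 450, 455, 445, 405, 361, 440, 457, 450, 461, 304, 245, 235, 246] [42, 36, 40, 38, 30, 39, 44, 36, 32, 28, 157, 149, 148, 145, 150, 150]
80 [174, 181, 189, 176, 217, 402, 462, 455, 458, 466, 245, 211, 213, 227] [29, 30, 38, 32, 33, 30, 30, 33, 36, 55, 61, 58, 59, 55, 57, 54]
110 [106, 120, 106, 62, 357, 462, 449, 455, 465, 346, 213, 211, 218, 218] [26, 18, 25, 22, 19, 28, 24, 42, 56, 57, 53, 60, 57, 55, 58, 59]
160 [98, 103, 109, 74, 463, 453, 443, 450, 464, 223, 206, 196, 190, 201] [18, 17, 19, 11, 21, 21, 32, 32, 32, 32, 27, 35, 30, 25, 37, 24]
185 [320, 315, 302, 274, 344, 447, 449, 453, 393, 201, 201, 189, 193, 187] [20, 20, 5, 3, 159, 154, 150, 151, 151, 150, 150, 149, 147, 153, 150, 153]
L [521.2912701  202.13604092] 14.974599398137318
R [547.91027194 209.68357269] 14.305301634152991
41 193 [518.48012646 264.28592942 220.        ] [553.54418043 138.92067994 220.        ]
thick 27.667783257594255
```

```bash
python3 -m handwheel '[[[-6,35,-20,0,0,-1.2,1],[-6,35,-30,0,0,0,1],[0,0,-35,0,0,0,1],[0,0,-30,0,0,0,1],[0,0,-25,0,0,0,1],[0,0,-10,0,0,0,1],[0,0,0,0,0,0,1],[0,0,0,0,0,0,1]]]'
```

```text
time_s: 3.82
eef_pos: [534.6, 199.0, 210.5]
ee_rot: [0.001, 0.612, 0.791, 0.001]
force: [0.1, -0.0, 0.3]
grip_width: 0.997
grip_force: 0.0
```

```bash
python3 -m handwheel '[[[0,2,-12,0,0,0,1],[0,0,0,0,0,0,0.4],[0,0,0,0,0,0,0],[0,0,0,0,0,0,-0.6],[0,0,0,0,0,0,-1],[0,0,0,0,0,0,-1],[0,0,0,0,0,0,-1],[0,0,0,0,0,0,-1]]]' 60
```

```text
time_s: 4.82
eef_pos: [534.0, 201.3, 197.7]
ee_rot: [0.0, 0.612, 0.791, 0.0]
force: [-3.4, -1.0, 5.3]
grip_width: 0.362
grip_force: 60.0
```

```bash
python3 -m handwheel '[[[0,0,5,0,0,0,-1],[0,0,10,0,0,0,-1],[0,0,12,0,0,0,-1],[0,0,10,0,0,0,-1],[0,0,0,0,0,0,-1]]]'
python3 - <<'E'
from rig import *
from h import *
b=capture("side");cv2.imwrite("pics/s2.png",cv2.resize(b["image"][170:320,150:350,::-1],(600,450),interpolation=cv2.INTER_CUBIC))
E
```

```text
time_s: 5.45
eef_pos: [534.5, 201.4, 235.3]
ee_rot: [0.001, 0.612, 0.791, 0.001]
force: [0.4, 0.3, -1.5]
grip_width: 0.368
grip_force: 59.6
```

View pics/s2.png

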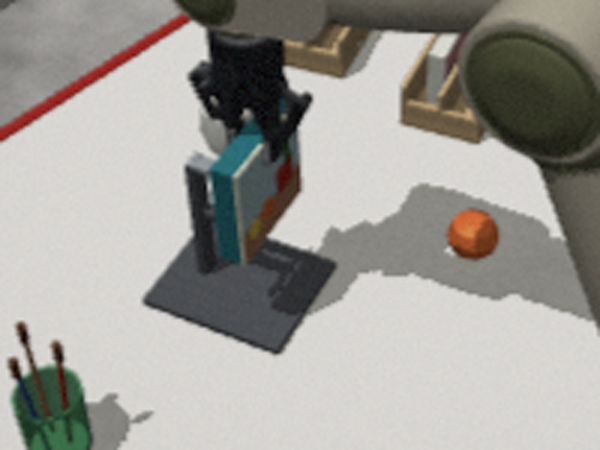

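The picture is held upright with its rail above the hook. Next I take it out along −x.

```bash
python3 -m handwheel '[[[-12,-3,0,0,0,0,-1],[-20,-5,0,0,0,0,-1],[-24,-6,0,0,0,0,-1],[-24,-6,0,0,0,0,-1],[-16,-5,5,0,0,0,-1],[0,-10,10,0,0,0,-1],[0,-20,10,0,0,0,-1],[0,-30,5,0,0,0,-1]]]'
```

```text
time_s: 6.5
eef_pos: [438.9, 115.5, 265.1]
ee_rot: [0.001, 0.612, 0.791, 0.0]
force: [-0.1, 0.5, -1.4]
grip_width: 0.366
grip_force: 60.0
```

```bash
python3 -m handwheel '[[[10,-40,0,0,0,0.5,-1],[10,-45,0,0,0,0.5,-1],[15,-45,0,0,0,0.5,-1],[15,-45,0,0,0,0.5,-1],[20,-45,0,0,0,0.5,-1],[20,-45,0,0,0,0.5,-1],[15,-40,0,0,0,0.3,-1],[0,0,0,0,0,0,-1]]]'
```

```text
time_s: 7.5
eef_pos: [543.5, -191.9, 263.5]
ee_rot: [-0.0, 0.59, 0.807, -0.0]
force: [0.0, 0.1, -0.5]
grip_width: 0.366
grip_force: 60.0
```

```bash
python3 -m handwheel '[[[10,-28,0,0,0,0.1,-1],[9.5,-28,0,0,0,0,-1],[0,0,-25,0,0,0,-1],[0,0,-25,0,0,0,-1],[0,0,-20,0,0,0,-1],[0,0,0,0,0,0,-1],[0,0,0,0,0,0,-1]]]'
python3 - <<'E'
from rig import *
from h import *
s=sense();w=capture("wrist")["image"][:,:,::-1];b=capture("side")["image"][:,:,::-1];a=capture("scene")["image"][:,:,::-1]
m=np.hstack([cv2.resize(w,(480,360)),cv2.resize(b[120:220,250:350],(320,320),interpolation=cv2.INTER_CUBIC)[:, :].copy() if 0 else cv2.resize(b[120:232,250:350],(320,360),interpolation=cv2.INTER_CUBIC)])
cv2.imwrite("pics/p3.png",m);print(s['eef_pos'],s['ee_rot'],s['force'])
E
```

```text
time_s: 8.38
eef_pos: [563.0, -244.8, 195.5]
ee_rot: [0.001, 0.588, 0.809, 0.0]
force: [0.7, -0.1, -1.8]
grip_width: 0.364
grip_force: 60.0
[ 562.96326763 -244.82669645  195.47726014] [7.93723519e-04 5.88340093e-01 8.08613198e-01 3.03270740e-05] [ 0.6854973  -0.12273553 -1.8164889 ]
```

View pics/p3.png

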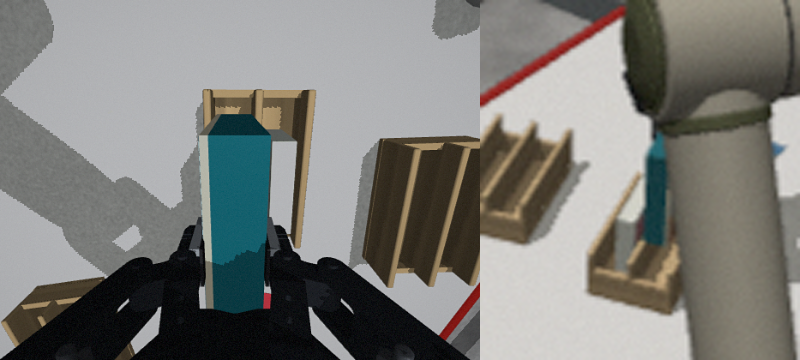

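The picture's far lower edge, at about (217–254,114) in the mosaic, sits over the bay between the walls at x≈208 and 258. I'll check the fit numerically.

Run:
```python
from rig import *
from h import *
s=sense();c=wcam(s,capture("wrist"));im=c["image"].astype(int)
t=(im[:,:,2]-im[:,:,0]>25)&(im[:,:,1]-im[:,:,0]>15)
for v in range(132,160,3):
    u=np.where(t[v,220:340])[0]+220
    print(v,(u.min(),u.max()) if len(u) else None)
print(im[137,225:320].sum(1).tolist())
bz=s['eef_pos'][2]-108
R=cv2.Rodrigues(np.array([0,0,.3106]))[0]
f=lambda pts:proj(c,[R@np.array(p,float)+[563.04,-248.07,0] for p in pts]).round(1).tolist()
print("under@slot",f([(-16,65,bz),(16,65,bz)]),"top",f([(-16,65,bz+130),(16,65,bz+130),(-16,0,bz+130),(16,0,bz+130)]))
print("walls",f([(-22,90,68),(22,90,68),(-30,90,68),(-22,70,68),(22,70,68)]))
```

```text
132 None
135 (np.int64(257), np.int64(294))
138 (np.int64(255), np.int64(297))
141 (np.int64(253), np.int64(300))
144 (np.int64(251), np.int64(302))
147 (np.int64(249), np.int64(305))
150 (np.int64(247), np.int64(308))
153 (np.int64(246), np.int64(311))
156 (np.int64(244), np.int64(314))
159 (np.int64(242), np.int64(315))
[541, 541, 549, 549, 358, 383, 369, 380, 373, 379, 361, 368, 242, 328, 415, 425, 423, 429, 432, 412, 390, 201, 165, 170, 202, 267, 258, 245, 267, 262, 133, 104, 85, 90, 85, 91, 104, 96, 99, 105, 96, 90, 100, 107, 97, 108, 99, 89, 114, 113, 108, 93, 111, 113, 105, 89, 85, 114, 96, 89, 86, 113, 87, 101, 102, 97, 105, 85, 109, 94, 94, 92, 149, 339, 421, 422, 422, 430, 431, 434, 393, 355, 437, 445, 423, 430, 432, 415, 414, 419, 425, 421, 418, 418, 425]
under@slot [[251.2, 135.9], [291.2, 136.0]] top [[227.6, 164.9], [311.1, 165.1], [234.3, 307.7], [305.0, 307.7]]
walls [[245.0, 103.2], [297.6, 103.4], [235.4, 103.2], [245.6, 128.0], [297.0, 128.1]]
```

```bash
python3 -m handwheel '[[[-1.5,-3,0,0,0,0,-1],[0,0,-15,0,0,0,-1],[0,0,-15,0,0,0,-1],[0,0,-15,0,0,0,-1],[0,0,-12,0,0,0,-1],[0,0,-10,0,0,0,-1],[0,0,0,0,0,0,-1]]]'
```

```text
time_s: 9.45
eef_pos: [560.9, -247.5, 126.5]
ee_rot: [-0.001, 0.588, 0.809, -0.0]
force: [1.2, -0.1, -1.2]
grip_width: 0.366
grip_force: 60.0
```

No contact so far, with the underside at about 18.5 mm. Next I lower it slowly to the floor at 8 mm.

```bash
python3 -m handwheel '[[[0,0,-4,0,0,0,-1],[0,0,-4,0,0,0,-1],[0,0,-1.5,0,0,0,-1],[0,0,0,0,0,0,-1],[0,0,0,0,0,0,-1]]]'
```

```text
time_s: 10.07
eef_pos: [561.2, -247.8, 117.9]
ee_rot: [0.0, 0.588, 0.809, 0.0]
force: [-0.4, -0.0, -3.2]
grip_width: 0.362
grip_force: 60.0
```

```bash
python3 -m handwheel '[[[0,0,-1,0,0,0,-1],[0,0,-1,0,0,0,-1],[0,0,0,0,0,0,-1]]]'
```

```text
time_s: 10.45
eef_pos: [561.1, -247.7, 115.8]
ee_rot: [0.0, 0.588, 0.809, 0.0]
force: [0.0, 0.3, -0.7]
grip_width: 0.365
grip_force: 60.3
```

```bash
python3 -m handwheel '[[[0,0,-1,0,0,0,-1],[0,0,-1,0,0,0,-1],[0,0,0,0,0,0,-1]]]'
```

```text
time_s: 10.82
eef_pos: [561.2, -247.9, 115.7]
ee_rot: [0.001, 0.588, 0.809, -0.0]
force: [-3.8, 2.7, 12.0]
grip_width: 0.365
grip_force: 61.9
```

Floor contact is confirmed by +12 N at the expected height. I'll release and retreat.

```bash
python3 -m handwheel '[[[0,0,0.5,0,0,0,-0.2],[0,0,0,0,0,0,0],[0,0,0,0,0,0,0.3],[0,0,0,0,0,0,0.5],[0,0,0,0,0,0,0.5],[0,0,0,0,0,0,0.5]]]'
```

```text
time_s: 11.58
eef_pos: [561.1, -247.7, 114.3]
ee_rot: [-0.0, 0.588, 0.809, -0.0]
force: [-0.4, 0.7, -0.7]
grip_width: 0.748
grip_force: 0.0
```

```bash
python3 -m handwheel '[[[0,0,10,0,0,0,0.5],[0,0,20,0,0,0,0.5],[0,0,30,0,0,0,0.5],[0,0,40,0,0,0,0.5],[0,0,40,0,0,0,0.5],[0,-35,30,0,0,0,0.5],[0,-35,0,0,0,0,0.5],[0,0,0,0,0,0,0.5]]]'
python3 - <<'E'
from rig import *
from h import *
s=sense();c=wcam(s,capture("wrist"))
cv2.imwrite("pics/w9.png",c["image"][:,:,::-1])
R=cv2.Rodrigues(np.array([0,0,.3106]))[0]
print(proj(c,[R@np.array(p,float)+[563.04,-248.07,138] for p in((-16,65,0),(16,65,0),(-16,-65,0),(16,-65,0))]).round().tolist())
E
```

```text
time_s: 12.58
eef_pos: [560.6, -319.6, 284.4]
ee_rot: [0.0, 0.589, 0.808, -0.0]
force: [-0.5, 0.3, 0.1]
grip_width: 0.753
grip_force: 0.0
[[282.0, 47.0], [320.0, 47.0], [281.0, 195.0], [313.0, 195.0]]
```

View pics/w9.png

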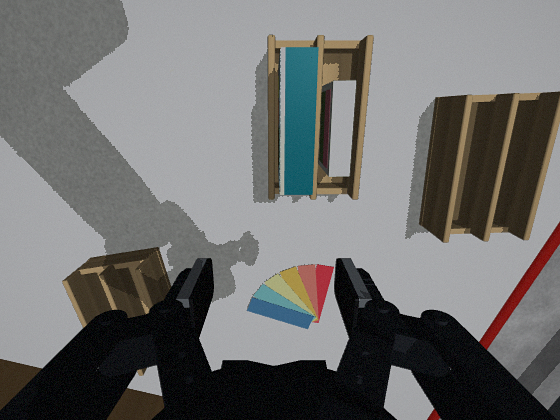

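The picture stands in the empty bay. Its top spans (280,47) to (319,47) and down to about (312,194), within a couple of pixels of the prediction. The canvas is undisturbed.

```bash
python3 -c "
from rig import *
print(finish_job())"
```

```text
the job is handed in; nothing more can be done
None
```

The picture is off the hook and stands upright on the floor of the empty bay. In the last wrist view its top edge was within about 2 pixels of the expected position and the canvas looked undisturbed. The job was handed in at about 12.6 s; no verdict came back.

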